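Tighten the filter press to its indicator tab

ROBOT

A 6-joint arm with a two-finger parallel gripper is mounted at the origin on the work surface. World frame = base frame: x ahead of the robot, y to its left, z up, the work surface at z = 0. Lengths are in m, angles in rad, forces in N, time in s.
With the tool pointing down it reaches from about 0.25 to 0.775 m from the base axis. Payload 8.9 kg.
Tool frame: the origin (TCP) lies on the centre line of the jaws, within the pads' length; the fingertips stand ahead of it and the grasp point (between the pads) lies 2 mm behind it (manip.tip_extent is the z of the fingertips in the tool frame, in m); z points along the fingers, y is the line along which they close (so a half turn about z gives the same grasp; the last joint's range is limited). The gripper opens to 85 mm and grips with 20 to 120 N. Pads are 22 mm wide; open, the fingers measure 114 mm over their backs; the gripper's body (76 mm by 85 mm) begins 54 mm behind the grasp point. The pads swing forward as they close: fully open they stand 13 mm farther back than shut.
Start: joints at [-1.321, 0.291, -0.153, 1.127, 0, 1.431], TCP at [0.199, -0.486, 0.215] pointing down, gripper open.
Joint ranges: [-2.52, 2.52], [-0.91, 1.74], [-1.3, 1.37], [-1.96, 2.02], [-1.52, 1.47], [-3.14, 3.14]. Speed limits (rad/s): [2.22, 2.22, 2.79, 3.14, 3.14, 3.14].

INTERFACE

Orientations are given as a 3x3 rotation matrix whose columns are the frame's x, y, z axes.
In Python, from plant import manip gives the robot as it stands.
- The arm moves only by the shell command python3 -m jog 'ROWS' [FORCE]. ROWS is JSON, a list that holds one entry, the list of rows, each a list of 5 numbers: the closure, from -1 (fully open) to 1 (shut), then the shift along the tool's x, y, z in mm, then the turn about the tool's z in degrees. A call has 1 to 8 rows; each row shifts and turns the commanded pose from where the row before left it, along the tool's axes as they then stand; what a row does not reach is not made up. A row lasts 1/10 s, in which the tool goes at most 50 mm and 8.59 degrees, less where a joint would pass 70% of its speed; a pose out of reach is approached as far as the arm can. A call is refused whole if a number of a shift passes 50 or a number of a turn 8.59, either way. A call with a gripper value outside its range is refused whole. The fingers move at their own pace and stop on an object; FORCE is the grip in N (left out, the last holds). Time passes only in rows, so rows that do not move let the fingers close. It gives the time, the measured TCP pose, the force, the opening and the grip force at its end, in the units of the state.
- manip.sense(): the state, without advancing time (a new reading comes with each control period).
- manip.camera(name): name is "scene" or "top" or "wrist"; returns the picture (384x512x3 uint8, blue, green, red); there is no depth.
- manip.calibration(name): a dict with "K" (3x3 intrinsics, pixels), "world_from_camera" (4x4, takes a point from camera to world coordinates); the wrist camera has in their place "hand_eye" (4x4, takes a point from camera to tool coordinates, whose origin is the TCP and whose axes are the flange's). Camera axes: x right, y down, z forward; pixel columns grow to the right and rows downward; lengths in m; the calibration is good to about 2 mm. A picture is of the moment at which its call begins: read the wrist's pose just before it. calibration takes no time and is no camera call.
- manip.close_job(): hands the job in; it is judged then, once.
The state is a dict: "time": time; "qpos": joint angles; "dq": joint speeds; "joint_efforts": joint torques, N m; "position": TCP position; "tcp_rot": TCP orientation; "force": force on the tool from outside, world axes, zero at the start; "ft_torque": the same for the moment, N m; "opening": finger opening in m; "grasp_force": force on a finger pad.
Only numpy, scipy, OpenCV 4.12 (cv2) and the standard library are available. Lean on these libraries where they do the work, as an engineer would, in place of code of your own. Each camera call takes 0.05 s, during which the arm holds its last target. There are 200 camera calls.

TASK

On the lab bench stand two alike screw presses. Take the T-bar of the one that holds a round filter cassette and turn it clockwise (seen from above) until the indicator tab has popped fully out of the end of its beam, then stop there without overtightening and let go. Do not turn the empty press.

Things in the scene. Friction and masses are not known exactly. Their poses are not given: they have to be found in the camera images.
- press: The loaded press, fixed to the bench: white base 130 x 140 mm, two steel columns, white beam across the top, 128 mm long (along y), 32 mm wide, its top at 125 mm. Under its jaw sits a round grey plastic filter cassette, 86 mm wide, 33 high, with a white hose port front and back. Origin: centre of the base's underside, on the screw axis; z up; yaw within 0.35 rad of square.
- press_bar (a point): Middle (in all three directions) of the loaded press's T-bar, 174 mm above the bench on the vertical screw axis. Level aluminium bar 84 mm long, 14 thick, 22 high; below it only a 24 mm wide hub. x along the bar, y across it, z up; turns with the bar, does not rise or sink. Turning takes 0.1 to 0.25 N m, rising; the bar stays where it is left.
- press_screw (a joint): Turn of the loaded press's screw, rad, growing clockwise seen from above (tightening). At 0 the T-bar is square to the beam, at 1.57 parallel to it. Starts at 0.3 to 0.7. The tab snaps out at about 1.25 (within 0.5 s); past 1.85 the cassette is overtightened (stop at 2.4). With the bar parallel to the beam it is just right.
- press_tab (a joint): How far the loaded press's indicator tab stands out, m: 0 in, 0.014 fully out. A dark steel tongue 20 mm wide and 9 thick that springs out of the left (+y) end of the beam, 114 mm above the bench; when in, about 2 mm of it shows. The screw trips it; it is not to be pulled.
- spare_bar_end (a point): One end of the T-bar of the other, empty press (same build, just a 52 mm steel disc under its jaw), 42 mm from its screw axis and 174 mm above the bench. To be left as it is. Which press stands left and which right changes.
Not all that is in view belongs to the job. Leave any green look-alike of the press alone.

How it is judged:
By the outcome, as a careful person would: the job done as asked, in the order asked, and still so for the second after the job is handed in, with the robot touching nothing.
It also fails if it takes over 32 s, if anything falls off the work surface, if the arm or the gripper's body presses on something with over 40 N, if the wrist force passes 120 N, or if a joint passes its speed limit or range.

## Working session

There is one attempt and no reset: what is moved stays moved. The work goes in short steps, Python scripts to look and compute and a shell command to move; the robot and the scene stay as the last step left them, time stands still between calls to the robot, and variables do not carry over. Pictures are saved under pics/ and viewed, at most 10 in all, crops included, and the job is handed in when it is done.

```bash
mkdir -p pics; python3 - <<'E'
from plant import manip
import cv2,numpy as np
s=manip.sense();print(s['time'],s['position'],s['tcp_rot'],s['opening'],manip.tip_extent)
for n in('scene','top'):
    cv2.imwrite(f'pics/{n}0.png',manip.camera(n));c=manip.calibration(n);print(n,np.round(c['K'],1).tolist(),np.round(c['world_from_camera'],3).tolist())
E
```

```text
0.0 [ 0.19890445 -0.48537913  0.21484508] [[ 9.25370097e-01  3.79064755e-01 -3.07267240e-04]
 [ 3.79064833e-01 -9.25369275e-01  1.24771952e-03]
 [ 1.88630829e-04 -1.27107653e-03 -9.99999174e-01]] 0.08518493797107565 0.017
scene [[357.6, 0.0, 249.8], [0.0, 357.6, 191.6], [0.0, 0.0, 1.0]] [[0.203, 0.597, -0.776, 1.209], [0.979, -0.121, 0.164, -0.134], [0.004, -0.793, -0.609, 0.722], [0.0, 0.0, 0.0, 1.0]]
top [[454.5, 0.0, 265.8], [0.0, 454.5, 191.2], [0.0, 0.0, 1.0]] [[0.011, -0.999, 0.05, 0.411], [-1.0, -0.011, 0.015, 0.03], [-0.014, -0.05, -0.999, 1.294], [0.0, 0.0, 0.0, 1.0]]
```

View pics/scene0.png

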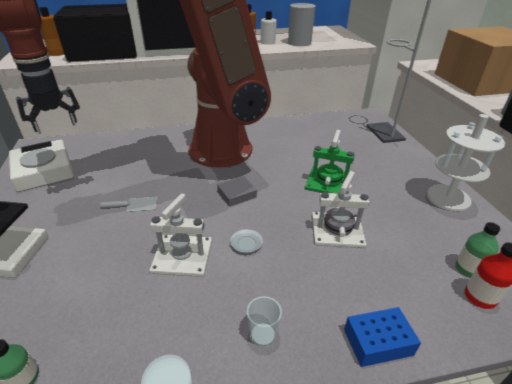

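View pics/top0.png

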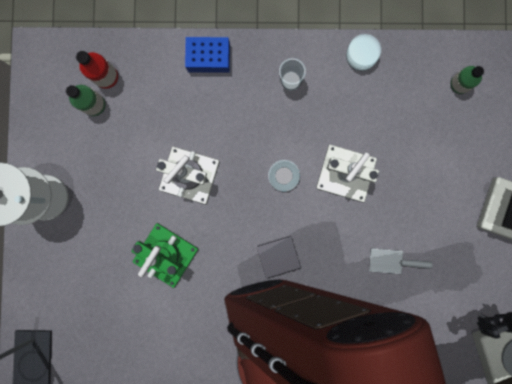

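The look-alikes are the left press (scene 178,240 / top 350,172), the right press (scene 340,215 / top 188,175) and a green one (scene 330,170), which I leave alone. The right press seems to hold the grey cassette with a white port. I'll check that in a close crop.

```bash
python3 - <<'E'
import cv2,numpy as np
a=cv2.imread('pics/scene0.png');b=cv2.imread('pics/top0.png')
f=lambda i,x,y,w:cv2.resize(i[y:y+w,x:x+w],(400,300) if 0 else (300,300),interpolation=cv2.INTER_CUBIC)
cv2.imwrite('pics/crop1.png',np.vstack([np.hstack([f(a,140,185,90),f(a,298,165,90)]),np.hstack([f(b,310,135,75),f(b,150,138,75)])]))
E
```

```text
(no output)
```

View pics/crop1.png

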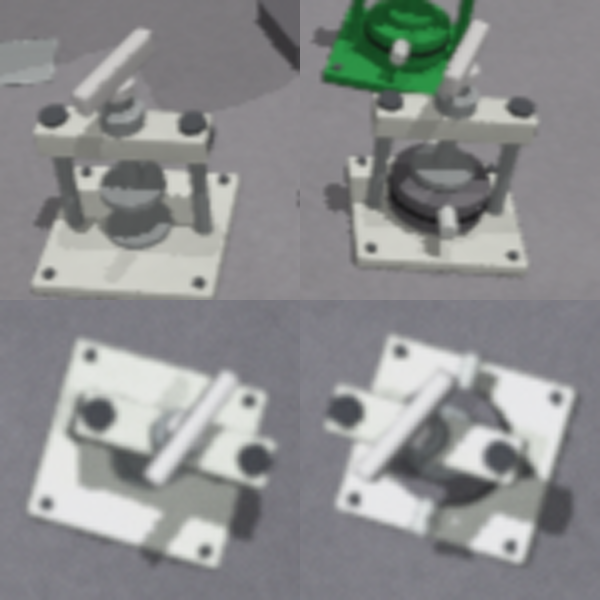

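The crop confirms it: scene-right (+y) press has the dark round cassette with white ports at top (188,175), and the other has only a steel disc. Next I cast the bar ends, the beam knobs and the base corners onto their planes.

```bash
cat > h.py <<'E'
from plant import manip
import numpy as np
def ray(n,uv,s=None):
    c=manip.calibration(n);K=np.array(c['K'])
    if n=='wrist':
        T=np.eye(4);T[:3,:3]=s['tcp_rot'];T[:3,3]=s['position'];W=T@np.array(c['hand_eye'])
    else: W=np.array(c['world_from_camera'])
    return W[:3,3],W[:3,:3]@np.linalg.solve(K,[uv[0],uv[1],1])
def cast(n,uv,z,s=None):
    o,d=ray(n,uv,s);return o+d*(z-o[2])/d[2]
def tri(r1,r2):
    A=np.c_[r1[1],-r2[1]];t=np.linalg.lstsq(A,r2[0]-r1[0],rcond=None)[0]
    p,q=r1[0]+t[0]*r1[1],r2[0]+t[1]*r2[1];return (p+q)/2,np.linalg.norm(p-q)
E
python3 - <<'E'
from h import *
T=lambda x,y:(150+(x-300)/4-.4,138+(y-300)/4-.4)
S=lambda x,y:(298+(x-300)*.3-.4,165+y*.3-.4)
np.set_printoptions(precision=4,suppress=True)
e=[T(367,470),T(447,380)];P=[cast('top',p,.185) for p in e];d=P[1]-P[0]
print('bar',P,np.linalg.norm(d),np.degrees(np.arctan2(d[1],d[0])),(P[0]+P[1])/2)
k=[T(346,411),T(498,458)];Q=[cast('top',p,.13) for p in k];d=Q[0]-Q[1]
print('beam',Q,np.linalg.norm(d),np.degrees(np.arctan2(d[1],d[0])),(Q[0]+Q[1])/2)
B=[cast('top',T(*p),.012) for p in((392,336),(575,388),(522,562),(338,510))]
print('base',np.mean(B,0),[np.linalg.norm(B[i]-B[i-1]) for i in range(4)])
d=B[0]-B[1];print('base y dir deg',np.degrees(np.arctan2(d[1],d[0])))
print('tri bar',tri(ray('top',np.mean(e,0)),ray('scene',np.mean([S(455,78),S(479,33)],0))))
print(np.array(manip.calibration('wrist')['hand_eye']).round(3).tolist())
E
```

```text
bar [array([0.4909, 0.2912, 0.185 ]), array([0.5469, 0.2431, 0.185 ])] 0.07377791564017658 -40.67345061440172 [0.5189 0.2672 0.185 ]
beam [array([0.5329, 0.3186, 0.13  ]), array([0.5035, 0.2198, 0.13  ])] 0.10311556727684369 73.44059716456535 [0.5182 0.2692 0.13  ]
base [0.5192 0.2685 0.012 ] [np.float64(0.1294108229414491), np.float64(0.13589761645904236), np.float64(0.1288408040415042), np.float64(0.1359906699014385)]
base y dir deg 74.67751018326042
tri bar (array([0.5203, 0.2704, 0.176 ]), np.float64(0.0026798756462147097))
[[-0.0, -0.966, -0.258, 0.065], [1.0, -0.0, 0.0, -0.0], [-0.0, -0.258, 0.966, -0.157], [0.0, 0.0, 0.0, 1.0]]
```

Centre is about (0.519, 0.268), with height 0.176 by triangulation. The base measures 129 x 136 mm and the yaw is about -15.3°. The bar lies at -40.7°, so the screw is at about 0.44 rad, inside the given range. I'll grip just above the hub (TCP z about 0.184). First I rise, then turn by -117° (which keeps joint 6 in range), then travel over.

```bash
python3 -m jog '[[[-1,0,0,-40,-8.5],[-1,0,0,-35,-8.5],[-1,0,0,0,-8.5],[-1,0,0,0,-8.5],[-1,0,0,0,-8.5],[-1,0,0,0,-8.5],[-1,0,0,0,-8.5]]]' 60
python3 -m jog '[[[-1,0,0,0,-8.5],[-1,0,0,0,-8.5],[-1,0,0,0,-8.5],[-1,0,0,0,-8.5],[-1,0,0,0,-8.5],[-1,0,0,0,-8.5],[-1,0,0,0,-6.5]]]'
python3 - <<'E'
from h import *
s=manip.sense();R=s['tcp_rot'];print(s['time'],s['position'],s['qpos'],np.degrees(np.arctan2(R[1,0],R[0,0])),R.T@(np.array([.519,.268,.29])-s['position']))
E
```

```text
time: 0.8
position: [0.199, -0.4856, 0.2901]
tcp_rot: [[0.137, 0.991, -0.0], [0.991, -0.137, 0.001], [0.001, -0.0, -1.0]]
force: [0.5, -0.6, -0.1]
opening: 0.0855
grasp_force: 0.0
time: 1.5
position: [0.199, -0.4856, 0.29]
tcp_rot: [[-0.762, 0.648, -0.0], [0.648, 0.762, 0.001], [0.001, 0.0, -1.0]]
force: [0.9, 0.7, -0.4]
opening: 0.0856
grasp_force: 0.0
1.5 [ 0.19897047 -0.48558222  0.29004774] [-1.32128705e+00  2.62197069e-01  3.14206449e-03  1.31255731e+00
  1.47860506e-05 -6.16447305e-01] 139.61566601579574 [2.44483172e-01 7.81365920e-01 5.86461519e-04]
```

```bash
python3 -m jog '[[[-1,14,46,0,0],[-1,14,46,0,0],[-1,14,46,0,0],[-1,14,46,0,0],[-1,14,46,0,0],[-1,14,46,0,0],[-1,14,46,0,0],[-1,14,46,0,0]]]'
python3 -m jog '[[[-1,14,46,0,0],[-1,14,46,0,0],[-1,14,46,0,0],[-1,14,46,0,0],[-1,14,46,0,0],[-1,14,46,0,0],[-1,14,46,0,0],[-1,0,0,0,0]]]'
python3 - <<'E'
from h import *
import cv2
s=manip.sense();R=s['tcp_rot'];print(s['time'],s['position'],np.degrees(np.arctan2(R[1,0],R[0,0])),R.T@(np.array([.519,.268,.29])-s['position']))
cv2.imwrite('pics/wrist1.png',manip.camera('wrist'))
np.save('s1.npy',np.c_[R,s['position']])
E
```

```text
time: 2.3
position: [0.3544, -0.132, 0.2904]
tcp_rot: [[-0.758, 0.653, 0.0], [0.653, 0.758, -0.0], [-0.0, 0.0, -1.0]]
force: [1.2, -0.3, 0.4]
opening: 0.0854
grasp_force: 0.0
time: 3.1
position: [0.4911, 0.1786, 0.2892]
tcp_rot: [[-0.761, 0.649, -0.001], [0.649, 0.761, 0.001], [0.001, 0.0, -1.0]]
force: [0.6, -0.8, -0.1]
opening: 0.0851
grasp_force: 0.0
3.1 [0.49105651 0.17857989 0.28915747] 139.53494849738684 [ 0.03677392  0.08616608 -0.00076801]
```

View pics/wrist1.png

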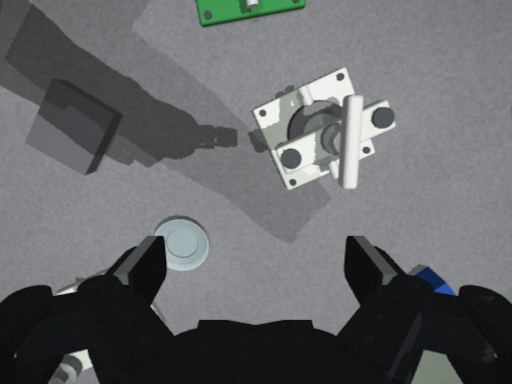

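The wrist view shows the loaded press (port, dark cassette) at about (330,130). Its bar runs nearly vertically in the picture, from about (352,97) to (350,187). I'll measure the bar here by mask.

```bash
python3 - <<'E'
from h import *
import cv2
np.set_printoptions(precision=4,suppress=True)
a=np.load('s1.npy');s=dict(tcp_rot=a[:,:3],position=a[:,3])
g=cv2.cvtColor(cv2.imread('pics/wrist1.png'),cv2.COLOR_BGR2GRAY)
for y in (100,160,180):print(y,g[y,335:372].tolist())
print(g[88:104:1,353].tolist(),g[180:196,350].tolist())
m=(g>190).astype(np.uint8);
for y in range(95,192,6):
    x=np.where(m[y,335:375])[0]+335
    print(y,(x.min(),x.max()) if len(x) else None,end=' ')
for e in([(352.5,96.5),(350,187.5)],):
    P=[cast('wrist',p,.185,s) for p in e];d=P[0]-P[1];print('\n',P,np.linalg.norm(d),np.degrees(np.arctan2(d[1],d[0])),(P[0]+P[1])/2)
E
```

```text
100 [155, 156, 170, 206, 234, 239, 237, 193, 119, 91, 92, 93, 110, 142, 171, 195, 202, 223, 235, 236, 236, 235, 236, 236, 236, 233, 226, 211, 170, 143, 140, 143, 145, 146, 145, 144, 140]
160 [155, 183, 229, 226, 159, 98, 95, 96, 105, 134, 167, 188, 207, 222, 229, 232, 234, 235, 237, 237, 235, 231, 223, 193, 151, 141, 142, 143, 142, 141, 140, 136, 134, 136, 137, 138, 136]
180 [140, 136, 126, 105, 97, 99, 100, 109, 143, 177, 197, 213, 223, 229, 231, 232, 234, 235, 236, 235, 229, 214, 175, 147, 146, 148, 146, 143, 142, 138, 135, 133, 134, 137, 136, 137, 136]
[167, 188, 207, 220, 230, 225, 186, 182, 209, 223, 231, 235, 235, 235, 234, 236] [232, 233, 233, 233, 232, 233, 230, 218, 188, 140, 135, 136, 136, 135, 137, 135]
95 (np.int64(335), np.int64(346)) 101 (np.int64(339), np.int64(362)) 107 (np.int64(350), np.int64(374)) 113 (np.int64(350), np.int64(371)) 119 (np.int64(350), np.int64(370)) 125 (np.int64(349), np.int64(372)) 131 (np.int64(348), np.int64(374)) 137 (np.int64(348), np.int64(371)) 143 (np.int64(348), np.int64(371)) 149 (np.int64(347), np.int64(373)) 155 (np.int64(347), np.int64(368)) 161 (np.int64(335), np.int64(358)) 167 (np.int64(335), np.int64(357)) 173 (np.int64(335), np.int64(357)) 179 (np.int64(346), np.int64(356)) 185 (np.int64(345), np.int64(356)) 191 None 
 [array([0.485 , 0.2914, 0.185 ]), array([0.5478, 0.2436, 0.185 ])] 0.07894168845090534 142.7127174009385 [0.5164 0.2675 0.185 ]
```

```bash
python3 -m jog '[[[-1,17,43,0,0],[-1,20,43,0,0],[-1,0,0,30,0],[-1,0,0,30,0],[-1,0,0,0,0],[-1,0,0,0,0]]]'
python3 - <<'E'
from h import *
import cv2
a=np.load('s1.npy');s=dict(tcp_rot=a[:,:3],position=a[:,3])
P=[cast('wrist',p,.185,s) for p in((355,96.5),(350,187.5))];d=P[0]-P[1];print(np.degrees(np.arctan2(d[1],d[0])),(P[0]+P[1])/2)
s=manip.sense();R=s['tcp_rot'];print(s['time'],s['position'],np.degrees(np.arctan2(R[1,0],R[0,0])))
cv2.imwrite('pics/wrist2.png',manip.camera('wrist'))
np.save('s2.npy',np.c_[R,s['position']])
E
```

```text
time: 3.75
position: [0.5178, 0.2625, 0.2309]
tcp_rot: [[-0.757, 0.653, -0.001], [0.653, 0.757, -0.0], [0.0, -0.001, -1.0]]
force: [-0.3, 0.4, -0.1]
opening: 0.0852
grasp_force: 0.0
141.18928108825358 [0.51711762 0.26828343 0.185     ]
3.75 [0.51778926 0.26246362 0.23093727] 139.2214143753689
```

View pics/wrist2.png

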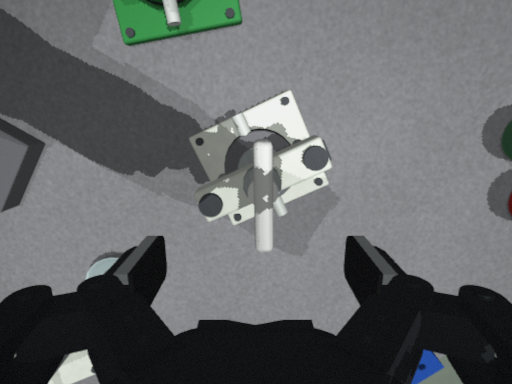

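The bar now runs from about (263,141) to (264,251), nearly midway between the fingers.

```bash
python3 - <<'E'
from h import *
a=np.load('s2.npy');s=dict(tcp_rot=a[:,:3],position=a[:,3])
P=[cast('wrist',p,.185,s) for p in((263,141),(264,251))];d=P[0]-P[1];c=(P[0]+P[1])/2;print(np.linalg.norm(d),np.degrees(np.arctan2(d[1],d[0])),c,a[:,:3].T@(c-a[:,3]))
print(np.array(manip.calibration('wrist')['K']).round(1).tolist())
E
```

```text
0.08154301542038399 140.14644551766645 [0.51764532 0.27055558 0.185     ] [0.00537842 0.00607658 0.04593344]
[[297.2, 0.0, 254.9], [0.0, 297.2, 191.2], [0.0, 0.0, 1.0]]
```

```bash
python3 -m jog '[[[-1,5,5.5,20,-1],[-1,0,0,27,0],[-1,0,0,0,0],[0.4,0,0,0,0],[0.4,0,0,0,0],[0.4,0,0,0,0]]]' 40
python3 - <<'E'
from h import *
s=manip.sense();R=s['tcp_rot'];print(s['time'],s['position'],np.degrees(np.arctan2(R[1,0],R[0,0])),s['opening'],s['force'])
E
```

```text
time: 4.4
position: [0.5188, 0.271, 0.1851]
tcp_rot: [[-0.769, 0.639, 0.002], [0.639, 0.769, 0.001], [-0.001, 0.002, -1.0]]
force: [-0.3, 0.2, 0.1]
opening: 0.0442
grasp_force: 0.0
4.4 [0.51882114 0.27102912 0.18509811] 140.26049195520017 0.04418353398607482 [-0.26046232  0.21414648  0.1182325 ]
```

```bash
python3 -m jog '[[[1,0,0,0,0],[1,0,0,0,0],[1,0,0,0,0],[1,0,0,0,0],[1,0,0,0,0]]]' 40
python3 - <<'E'
from h import *
s=manip.sense();R=s['tcp_rot'];print(s['position'],np.degrees(np.arctan2(R[1,0],R[0,0])),s['ft_torque'],s['qpos'])
E
```

```text
time: 4.9
position: [0.5179, 0.2709, 0.1834]
tcp_rot: [[-0.769, 0.639, -0.0], [0.639, 0.769, -0.0], [0.0, -0.0, -1.0]]
force: [0.3, 0.8, -0.8]
opening: 0.0001
grasp_force: 0.0
[0.51785728 0.27087177 0.18337337] 140.2765295210612 [ 0.0148985  -0.01023448  0.05813537] [ 3.56845454e-01  4.22015208e-01 -4.54270555e-02  1.10346484e+00
  2.88003749e-05  1.05015080e+00]
```

The gripper shut fully, so the grasp missed. I'll look before doing anything else.

```bash
python3 - <<'E'
from h import *
import cv2
a=manip.camera('scene');b=manip.camera('wrist')
c=cv2.resize(a[110:260,270:420],(400,400),interpolation=cv2.INTER_CUBIC)
cv2.imwrite('pics/p3.png',np.hstack([c,cv2.resize(b[60:360,100:400],(400,400))]))
E
```

```text
(no output)
```

View pics/p3.png

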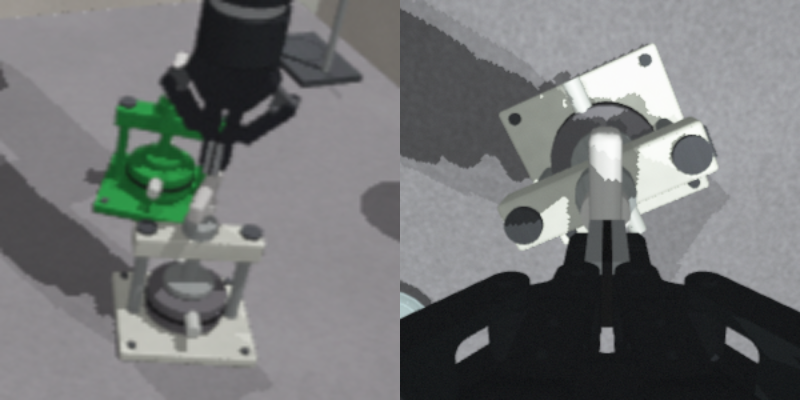

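```bash
python3 - <<'E'
from h import *
import cv2
c=manip.calibration('scene');W=np.linalg.inv(np.array(c['world_from_camera']));K=np.array(c['K'])
def pr(p):
    q=K@(W@np.r_[p,1])[:3];q=q[:2]/q[2];return q.round(1),((q-[270,110])*400/150).round()
R=np.array(manip.sense()['tcp_rot']);t=np.array(manip.sense()['position'])
print('tip',pr(t+R@[0,0,.017]),'tcp',pr(t))
for x in(-.042,.042): print('bar top end',pr([*(t+R@[x,0,0])[:2],.185]))
cw=manip.calibration('wrist');H=np.linalg.inv(np.array(cw['hand_eye']));Kw=np.array(cw['K'])
for p in([.011,0,.017],[-.011,0,.017],[.011,0,0],[.042,0,-.001],[-.042,0,-.001],[0,0,.011]):
    q=Kw@(H@np.r_[p,1])[:3];q=q[:2]/q[2];print(p,q.round(),((q-[100,60])*4/3).round())
a=cv2.imread('pics/p3.png');cv2.imwrite('pics/p4.png',np.hstack([cv2.resize(a[120:260,130:270],(400,400),interpolation=cv2.INTER_CUBIC),cv2.resize(a[110:290,510:690],(400,400),interpolation=cv2.INTER_CUBIC)]))
E
```

```text
tip (array([346.3, 183.7]), array([204., 197.])) tcp (array([347.4, 178.4]), array([206., 182.]))
bar top end (array([342.9, 186.4]), array([194., 204.]))
bar top end (array([351.9, 169.9]), array([218., 160.]))
[0.011, 0, 0.017] [255. 203.] [207. 191.]
[-0.011, 0, 0.017] [255. 236.] [207. 235.]
[0.011, 0, 0] [255. 212.] [207. 203.]
[0.042, 0, -0.001] [255. 157.] [207. 130.]
[-0.042, 0, -0.001] [255. 296.] [207. 315.]
[0, 0, 0.011] [255. 224.] [207. 218.]
```

View pics/p4.png

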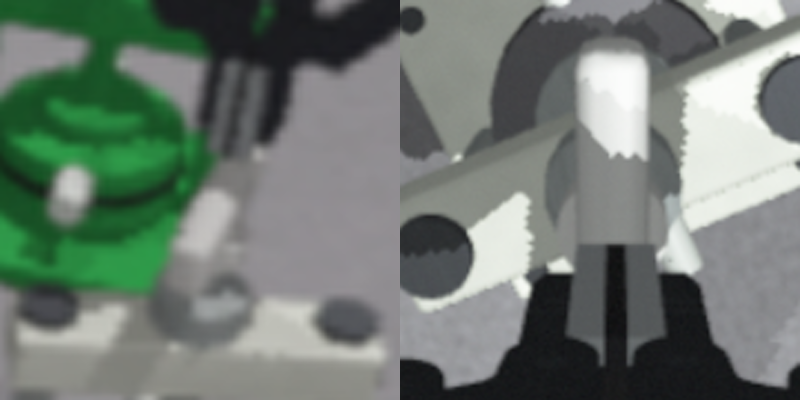

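```bash
python3 - <<'E'
from h import *
s=manip.sense()
p,e=tri(ray('scene',(348.75,175.5)),ray('wrist',(255.5,224),s));print(p,e,np.array(s['tcp_rot']).T@(p-s['position']))
for px in((346.3,183),):print(tri(ray('scene',px),ray('wrist',(255.5,224),s)))
E
```

```text
[0.51335866 0.27527265 0.18902976] 0.00045527859734613993 [ 0.00628354  0.00048751 -0.00566949]
(array([0.51897922, 0.27001873, 0.1694853 ]), np.float64(0.0005295775588715727))
```

Triangulated, the shut fingertips are at z of about 0.189, just above the bar's top (0.185). They closed over the bar without touching it. I'll reopen, lower 20 mm (tips at about 0.169, still above the hub) and close gently.

```bash
python3 -m jog '[[[0.1,0,0,0,0],[0.1,0,0,0,0],[0.1,0,0,0,0],[0.1,0,0,10,0],[0.1,0,0,10,0],[0.1,0,0,0,0]]]' 40
python3 -m jog '[[[1,0,0,0,0],[1,0,0,0,0],[1,0,0,0,0],[1,0,0,0,0],[1,0,0,0,0]]]' 40
```

```text
time: 5.6
position: [0.5167, 0.2704, 0.1613]
tcp_rot: [[-0.769, 0.639, -0.003], [0.639, 0.769, -0.001], [0.002, -0.003, -1.0]]
force: [0.3, -0.5, 0.2]
opening: 0.0385
grasp_force: 0.0
time: 6.1
position: [0.5176, 0.2705, 0.1635]
tcp_rot: [[-0.769, 0.639, -0.0], [0.639, 0.769, -0.001], [-0.0, -0.001, -1.0]]
force: [-3.0, -4.4, 2.4]
opening: 0.0123
grasp_force: 40.9
```

Gripped: opening 12 mm, 41 N, small side force. Now I turn 65° clockwise (positive about tool z).

```bash
python3 -m jog '[[[1,0,0,0,4],[1,0,0,0,5],[1,0,0,0,5],[1,0,0,0,5],[1,0,0,0,5],[1,0,0,0,5],[1,0,0,0,5],[1,0,0,0,0]]]'
python3 - <<'E'
from h import *
s=manip.sense();R=s['tcp_rot'];print(np.degrees(np.arctan2(R[1,0],R[0,0])),s['ft_torque'])
E
```

```text
time: 6.9
position: [0.5181, 0.2708, 0.1636]
tcp_rot: [[-0.279, 0.96, 0.0], [0.96, 0.279, -0.0], [-0.0, 0.0, -1.0]]
force: [-1.4, -3.6, 2.4]
opening: 0.0127
grasp_force: 40.7
106.20547504199271 [-0.61853233  0.2768072  -0.04125469]
```

Turned 34° so far with a steady grip. 31.5° to go, to bar direction 74.7°.

```bash
python3 -m jog '[[[1,0,0,0,5],[1,0,0,0,5],[1,0,0,0,5],[1,0,0,0,5],[1,0,0,0,5],[1,0,0,0,4],[1,0,0,0,2.5],[1,0,0,0,0]]]'
python3 -m jog '[[[1,0,0,0,0],[1,0,0,0,0],[0.1,0,0,0,0],[0.1,0,0,0,0],[0.1,0,0,0,0],[0.1,0,0,0,0],[0.1,0,0,-25,0],[0.1,0,0,-35,0]]]'
python3 -m jog '[[[0.1,0,0,-45,0],[0.1,-40,0,-10,0],[0.1,-45,0,0,0],[0.1,-45,0,0,0],[0.1,0,0,0,0]]]'
python3 - <<'E'
from h import *
import cv2
s=manip.sense();R=s['tcp_rot'];print(s['time'],s['position'],np.degrees(np.arctan2(R[1,0],R[0,0])))
np.save('s5.npy',np.c_[R,s['position']])
w=manip.camera('wrist');a=manip.camera('scene');b=manip.camera('top')
cv2.imwrite('pics/w5.png',w);cv2.imwrite('pics/t5.png',b)
f=lambda i,x,y,n:cv2.resize(i[y:y+n,x:x+n],(300,300),interpolation=cv2.INTER_CUBIC)
cv2.imwrite('pics/p5.png',np.vstack([np.hstack([f(a,298,165,90),f(b,150,138,75)]),cv2.resize(w,(600,300))[:300]]))
E
```

```text
time: 7.7
position: [0.5186, 0.2708, 0.1636]
tcp_rot: [[0.261, 0.965, 0.001], [0.965, -0.261, -0.0], [0.0, 0.001, -1.0]]
force: [1.6, -2.0, -1.1]
opening: 0.012
grasp_force: 40.6
time: 8.5
position: [0.5165, 0.2705, 0.2225]
tcp_rot: [[0.262, 0.965, -0.004], [0.965, -0.262, -0.001], [-0.002, -0.003, -1.0]]
force: [-0.4, 1.2, 0.6]
opening: 0.0382
grasp_force: 0.0
time: 9.0
position: [0.4825, 0.1419, 0.2789]
tcp_rot: [[0.266, 0.964, -0.0], [0.964, -0.266, -0.001], [-0.001, 0.0, -1.0]]
force: [-0.1, 0.8, 0.3]
opening: 0.0387
grasp_force: 0.0
9.0 [0.48249677 0.14185076 0.27894549] 74.58276433630915
```

View pics/p5.png

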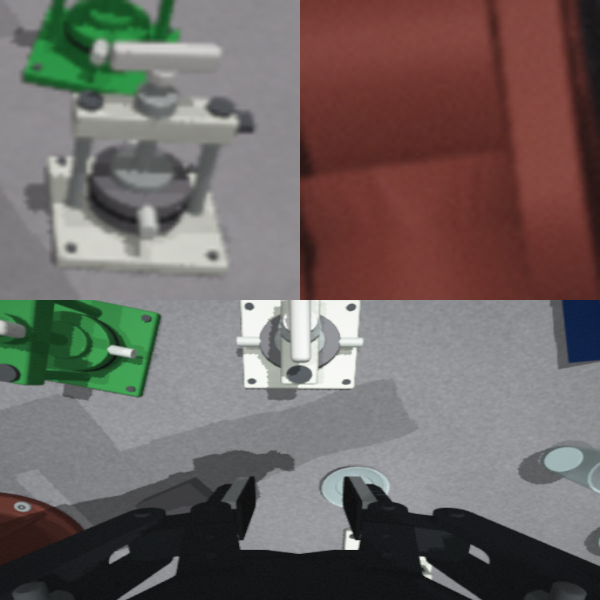

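The bar now lies parallel to the beam in the scene crop. The dark tab stands out of the beam's +y end at crop (245,122) by about 17 crop px, roughly 14 mm, which is fully out. The gripper is clear, so I hand in.

```bash
python3 -c "
from plant import manip
print(manip.close_job())"
```

```text
the job is handed in; nothing more can be done
None
```

I turned the loaded press's T-bar clockwise until it lay parallel to the beam and the indicator tab stood fully out, then let go and handed the job in at about 9 s, without touching the empty press; the first grip closed just above the bar and had to be redone 20 mm lower.

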